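# Sort two air parts, then draw the cylinder and hold it level

## Robot

A 6-joint arm with a two-finger parallel gripper is mounted at the origin on a cart in front of the work surface, level with it; the furniture and walls round the work are solid. World frame = base frame: x ahead of the robot, y to its left, z up, the work surface at z = 0. Lengths are in mm, angles in rad, forces in N, time in s.
With the tool pointing down it reaches from about 250 to 775 mm from the base axis. Payload 8.9 kg.
Tool frame: the origin (TCP) lies midway between the tips of the shut fingers; the grasp point (between the pads) lies 19 mm behind it (robot.grip_point_offset is the distance from the TCP to the grasp point, in mm); z points along the fingers, y is the line along which they close (so a half turn about z gives the same grasp; the last joint's range is limited). The gripper opens to 85 mm and grips with 20 to 120 N. Pads are 22 mm wide; open, the fingers measure 114 mm over their backs; the gripper's body (76 mm by 85 mm) begins 54 mm behind the grasp point. The pads swing forward as they close: fully open they stand 13 mm farther back than shut.
Start: joints at [1.042, 0.291, -0.153, 1.127, 0, 1.431], TCP at [199.496, 485.618, 231.305] pointing down, gripper open.
Joint ranges: [-2.52, 2.52], [-0.91, 1.74], [-1.3, 1.37], [-1.96, 2.02], [-1.52, 1.47], [-3.14, 3.14]. Speed limits (rad/s): [2.22, 2.22, 2.79, 3.14, 3.14, 3.14].

## Interface

Orientations are given as a 3x3 rotation matrix whose columns are the frame's x, y, z axes.
In Python, from rig import robot gives the robot as it stands.
- The arm moves only by the shell command python3 -m pendant 'ROWS' [FORCE]. ROWS is JSON, a list of rows, each a list of 7 numbers: the finger opening in mm, from 0 to 85.4, then the shift along the tool's x, y, z in mm, then the turn, a rotation vector about the tool's x, y, z in rad. In form: [[jaw, dx, dy, dz, ax, ay, az], ...]. A call has 1 to 5 rows; each row shifts and turns the commanded pose from where the row before left it, along the tool's axes as they then stand; what a row does not reach is not made up. A row lasts 1/8 s, in which the tool goes at most 62.5 mm and 10.7 degrees, less where a joint would pass 70% of its speed; a pose out of reach is approached as far as the arm can. A call is refused whole if a number of a shift passes 62.5 or a number of a turn 0.188, either way. A call with a gripper value outside its range is refused whole. The fingers move at their own pace and stop on an object; FORCE is the grip in N (left out, the last holds). Time passes only in rows, so rows that do not move let the fingers close. It gives the time, the measured TCP pose, the force, the opening and the grip force at its end, in the units of the state.
- robot.observe(): the state, without advancing time (a new reading comes with each control period).
- robot.camera(name): name is "scene" or "top" or "wrist"; returns the picture (400x640x3 uint8, blue, green, red); there is no depth.
- robot.camera_params(name): a dict with "vfov" (degrees; the focal length in pixels is half the picture's height over the tangent of half this angle, whatever the lens; pixels are square), "cx", "cy" (the principal point, pixels), "extrinsics" (4x4, takes a point from camera to world coordinates); the wrist camera has in their place "mount" (4x4, takes a point from camera to tool coordinates, whose origin is the TCP and whose axes are the flange's). Camera axes: x right, y down, z forward; pixel columns grow to the right and rows downward; lengths in mm; the calibration is good to about 2 mm. A picture is of the moment at which its call begins: read the wrist's pose just before it. camera_params takes no time and is no camera call.
- robot.finish_job(): hands the job in; it is judged then, once.
The state is a dict: "clock": time; "qpos": joint angles; "joint_vel": joint speeds; "effort": joint torques, N m; "tool_pos": TCP position; "eef_rot": TCP orientation; "ft_force": force on the tool from outside, world axes, zero at the start; "torque": the same for the moment, N m; "width": finger opening in mm; "grip_force": force on a finger pad.
Only numpy, scipy, OpenCV 4.12 (cv2) and the standard library are available. Lean on these libraries where they do the work, as an engineer would, in place of code of your own. Each camera call takes 0.05 s, during which the arm holds its last target. There are 200 camera calls.

## Task

First put the two small air parts that lie loose on the worktop behind the saw, the brass silencer and the white straight connector, each into the grey tray that already holds one of its kind, and let go of them. Then draw the air cylinder out of its sloping stand, turn it level and finish while still holding it that way in the gripper, at least 20 cm above the worktop and touching nothing else, so that a colleague can fit the parts to it. Leave the other things on the worktop where they lie.

Things in the scene. Friction and masses are not known exactly. Their poses are not given: they have to be found in the camera images.
- silencer: loose brass-coloured sintered silencer lying on the worktop behind the saw, 14 wide x 40 long x 15 high mm, 20 g. Origin: centre of its underside; y along its length (barrel, to be gripped across x, from y = -20 to +7 mm; thinner thread beyond), z up.
- silencer_mid (a point): centre of the silencer's barrel, 8 mm above its underside
- connector: loose white straight push-in connector with a blue collar at its ends, lying on the worktop behind the saw, 12 wide x 42 long x 12 high mm, 12 g. Origin: centre of its underside; y along its length, z up; grip across x.
- connector_mid (a point): centre of the connector, 6 mm above its underside
- silencer_tray: fixed open grey plastic tray, 110 (x) x 86 (y) x 36 mm high, walls and floor 3 mm thick, with a like silencer fixed on its floor near the far (+x) end (centre at x = +32 mm, lying along y, 15 mm high); the near part of the floor is free. Origin: centre of its underside. The two trays change places.
- connector_tray: fixed open grey plastic tray of the same make, 110 (x) x 86 (y) x 36 mm high, walls and floor 3 mm thick, with a like white straight connector fixed on its floor near the far (+x) end (centre at x = +32 mm, lying along y, 11 mm high); the near part of the floor is free. Origin: centre of its underside.
- stand: fixed sloping stand: aluminium block 40 x 40 x 68 mm with a square bore 22 mm wide and 58 mm deep, on a steel base 112 (x) x 60 (y) x 8 mm. Origin: centre of the base's underside. The bore runs in the xz plane at 45 degrees, rising towards +x (away from the robot); the centre of its mouth is at x = +26, z = +71 mm.
- air_cylinder: loose silvery pneumatic cylinder, 139 mm long, about 90 g, in the stand's bore at the start, leaning 45 degrees, thin rod end up. y runs along it: rod tip -70 mm, square 20 x 20 mm caps -44 to -28 and +54 to +70 (closed end), round barrel 19 mm across between. Origin 10 mm off the centre line, which is at x = 0, z = +10 mm. At the start x is level, z points up and back to the robot.
- cylinder_mid (a point): point on the cylinder's centre line at y = -10 mm, on the bare barrel, at the start 22 mm outside the bore's mouth: a good place to grip, across the x axis. At the start y = +12 to +70 mm is inside the bore. Centre of mass near y = +12 mm.
- marker: bystander: felt marker lying on the robot's side of the stand, 13 x 120 x 13 mm
- relay: bystander: beige and black relay lying beyond the task's parts, 28 x 49 x 24 mm
- choke: bystander: copper and yellow ring choke lying flat beyond the stand, 33 x 33 x 14 mm
- knob_part: bystander: round black knob with a grey top near the front edge beside the saw, 24 x 24 x 16 mm
- screwdriver: bystander: red-handled screwdriver lying near the front edge, 25 x 164 x 24 mm
- contact: bystander: black contact block beyond the trays, 20 x 40 x 40 mm
- mitre_saw: fixed blue mitre saw, between the robot and the trays: base up to 0.14 m high from y = +0.25 to -0.20 m, length stop 0.08 m high out to y = +0.31 m, and a long saw frame 0.28 m high running slantwise from (x 0.10, y 0.12) to (x 0.69, y -0.10). Stay on its left (+y) side; cross its base high. Green and blue bins 80 mm high stand left of y = 0.32 m. Origin: middle of its base

How it is judged (in metres and radians):
On the way, in this order (a step that is already met when the one before it is completed fails the run):
1. the silencer and the connector lie released, each in the tray of its kind (x of silencer_mid in the frame of silencer_tray between -0.052 and 0.052 m and y of silencer_mid in the frame of silencer_tray between -0.04 and 0.04 m and z of silencer_mid in the frame of silencer_tray between 0 and 0.032 m and linear speed of each of silencer, connector below 0.05 m/s and contact force between each of silencer, connector and the fingers below 0.1 N and x of connector_mid in the frame of connector_tray between -0.052 and 0.052 m and y of connector_mid in the frame of connector_tray between -0.04 and 0.04 m and z of connector_mid in the frame of connector_tray between 0 and 0.032 m), for 0.2 s.
2. the cylinder, held by the fingers, is drawn clear out of the stand (distance between cylinder_mid and stand above 0.16 m and contact force between air_cylinder and stand below 0.1 N and contact force between air_cylinder and the fingers above 2 N), for 0.1 s.
At the end, for the whole second after the job is handed in: Both parts lie released and at rest inside the tray of their kind; the cylinder is held still by the fingers alone (over 2 N), level within 11 degrees, cylinder_mid at least 19 cm above the worktop; no bystander moved 4 cm (all of step 1 and angle between air_cylinder's own y axis and vertical between 1.37 and 1.77 rad and height (world z) of cylinder_mid above 0.19 m and contact force between air_cylinder and the fingers above 2 N and contact force between air_cylinder and stand below 0.1 N and contact force between air_cylinder and silencer_tray below 0.1 N and contact force between air_cylinder and connector_tray below 0.1 N and linear speed of air_cylinder below 0.05 m/s and distance of each of marker, relay, choke, knob_part, screwdriver, contact from where it was at the start of the episode below 0.04 m); the arm keeps its last pose, push and grip.
It fails at once if a bystander is pushed 4 cm or more from its place (distance of any of marker, relay, choke, knob_part, screwdriver, contact from where it was at the start of the episode above 0.04 m).
It also fails if it takes over 58 s, if anything falls off the work surface, if the arm or the gripper's body presses on something with over 40 N, if the wrist force passes 120 N, or if a joint passes its speed limit or range.

## Working session

There is one attempt and no reset: what is moved stays moved. The work goes in short steps, Python scripts to look and compute and a shell command to move; the robot and the scene stay as the last step left them, time stands still between calls to the robot, and variables do not carry over. Pictures are saved under pics/ and viewed, at most 10 in all, crops included, and the job is handed in when it is done.

```bash
mkdir -p pics; ls
python3 - <<'E'
from rig import robot
import cv2,numpy as np
np.set_printoptions(precision=4,suppress=True)
print(robot.observe())
for n in ("scene","top","wrist"):
    cv2.imwrite(f"pics/{n}0.png",robot.camera(n)); print(n,robot.camera_params(n))
E
```

```text
pics
{'clock': 0.0, 'qpos': array([ 1.0417,  0.2913, -0.1541,  1.1267, -0.    ,  1.4315]), 'joint_vel': array([-0.0004, -0.0008, -0.0018,  0.0003, -0.0001,  0.0015]), 'effort': array([  0.0021, -53.7145,  33.137 ,   0.0161,  -0.0001,   0.    ]), 'tool_pos': array([199.2805, 485.232 , 230.7173]), 'eef_rot': array([[-0.925 ,  0.38  , -0.0007],
       [ 0.38  ,  0.925 , -0.0012],
       [ 0.0002, -0.0013, -1.    ]]), 'ft_force': array([-0.138 , -0.0223,  0.361 ]), 'torque': array([ 0.0008,  0.0316, -0.0065]), 'grip_force': 0.0, 'width': 85.42711919503208}
scene {'vfov': 47.847005429705845, 'cx': 319.4315939124914, 'cy': 207.10951687489515, 'extrinsics': array([[ -0.7424,  -0.4865,   0.4607,  38.2872],
       [ -0.67  ,   0.533 ,  -0.5168, 717.2315],
       [  0.0058,  -0.6923,  -0.7216, 776.2071],
       [  0.    ,   0.    ,   0.    ,   1.    ]])}
top {'vfov': 51.77553595508485, 'cx': 325.152687067543, 'cy': 200.09529298561102, 'extrinsics': array([[ -0.0237,  -0.9961,   0.0845, 425.1812],
       [ -0.9997,   0.024 ,   0.0028, 247.9333],
       [ -0.0048,  -0.0844,  -0.9964, 994.968 ],
       [  0.    ,   0.    ,   0.    ,   1.    ]])}
wrist {'vfov': 64.88769597090233, 'cx': 318.5137703074981, 'cy': 195.06744865016515, 'mount': array([[  -0.0004,   -0.9515,   -0.3076,   78.5685],
       [   1.    ,   -0.0004,    0.0001,    1.4388],
       [  -0.0002,   -0.3076,    0.9515, -143.076 ],
       [   0.    ,    0.    ,    0.    ,    1.    ]])}
```

View pics/top0.png

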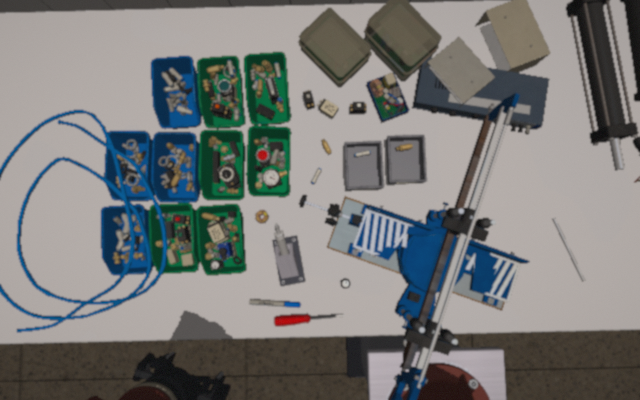

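View pics/scene0.png

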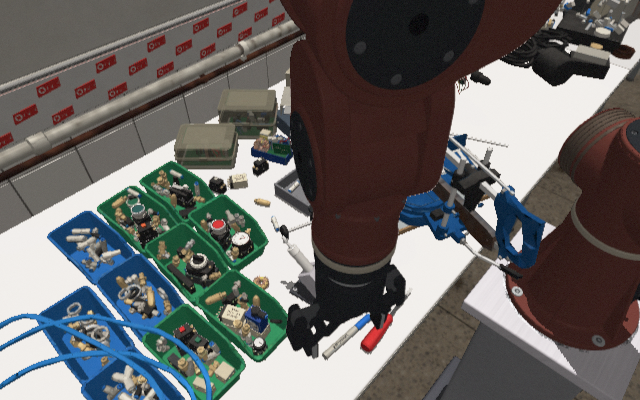

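Top view: silencer at about (326,146), connector (317,176), connector tray centred at (363,165), silencer tray (406,160). The stand is at (287,260) with the rod pointing to (278,226). In the scene view the arm hides the trays.

```bash
cat > h.py <<'E'
import cv2,numpy as np
from rig import robot
np.set_printoptions(precision=3,suppress=True)
def cam(name,obs=None):
    p=robot.camera_params(name); f=200/np.tan(np.radians(p["vfov"]/2))
    K=np.array([[f,0,p["cx"]],[0,f,p["cy"]],[0,0,1]])
    if name=="wrist":
        T=np.eye(4);T[:3,:3]=obs["eef_rot"];T[:3,3]=obs["tool_pos"];E=T@p["mount"]
    else: E=p["extrinsics"]
    return K,np.array(E)
def ray(c,px):
    K,E=c; d=E[:3,:3]@np.linalg.inv(K)@[px[0],px[1],1]; return E[:3,3],d/np.linalg.norm(d)
def onz(c,px,z):
    o,d=ray(c,px); return o+d*(z-o[2])/d[2]
def proj(c,P):
    K,E=c; q=K@(E[:3,:3].T@(np.asarray(P,float)-E[:3,3])); return q[:2]/q[2]
def tri(c1,p1,c2,p2):
    o,d=ray(c1,p1);u,e=ray(c2,p2); s=np.linalg.lstsq(np.c_[d,-e],u-o,rcond=None)[0]
    a,b=o+s[0]*d,u+s[1]*e; return (a+b)/2,np.linalg.norm(a-b)
def blob(mask,box=None):
    "largest blobs: centre, minAreaRect, area"
    m=mask.astype(np.uint8)
    if box: z=np.zeros_like(m);x0,y0,x1,y1=box;z[y0:y1,x0:x1]=m[y0:y1,x0:x1];m=z
    n,l,st,ce=cv2.connectedComponentsWithStats(m)
    out=[]
    for i in sorted(range(1,n),key=lambda i:-st[i,4])[:3]:
        ys,xs=np.where(l==i); out.append((ce[i],cv2.minAreaRect(np.c_[xs,ys].astype(np.float32)),st[i,4]))
    return out
E
python3 - <<'E'
from h import *
c=cam("top"); im=cv2.imread("pics/top0.png"); hsv=cv2.cvtColor(im,cv2.COLOR_BGR2HSV)
for n,p,z in [("sil",(326,146),8),("con",(317,176),6),("ctray",(363,165),36),("stray",(406,160),36),("stand",(287,260),8),("mouth?",(281,242),71),("tip",(278,226),120)]:
    print(n,onz(c,p,z))
g=cv2.resize(im[120:300,240:440],None,fx=4,fy=4,interpolation=cv2.INTER_CUBIC)[:600]
cv2.imwrite("pics/topz.png",g[:,:800])
E
```

```text
sil [640.706 245.483   8.   ]
con [568.005 269.015   6.   ]
ctray [587.115 159.664  36.   ]
stray [596.523  58.207  36.   ]
stand [368.262 344.649   8.   ]
mouth? [412.035 351.238  71.   ]
tip [446.641 351.629 120.   ]
```

View pics/topz.png

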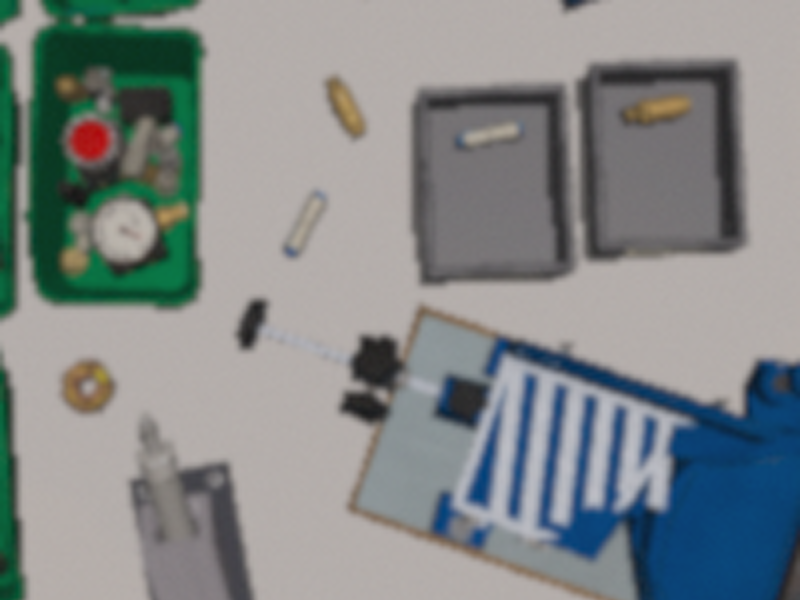

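The crop shows the silencer lying at crop (345,107) and the connector at crop (305,223). The left tray holds the white connector, the right tray the brass silencer. Moving above the parts for closer views.

```bash
python3 -m pendant '[[85,-30,-4,0,0,0,0],[85,-55,-7,0,0,0,0],[85,-55,-7,0,0,0,0],[85,-55,-7,0,0,0,0],[85,-55,-7,0,0,0,0]]' && python3 -m pendant '[[85,-55,-7,0,0,0,0],[85,-55,-7,0,0,0,0],[85,-30,-4,0,0,0,0],[85,0,0,0,0,0,0]]'
cat > pw.py <<'E'
from h import *
import sys,pickle
o=robot.observe(); im=robot.camera("wrist"); n=sys.argv[1]
cv2.imwrite(f"pics/{n}.png",im); pickle.dump(o,open(f"pics/{n}.pkl","wb")); print(o["clock"],o["tool_pos"],o["qpos"])
E
python3 pw.py w1
```

```text
clock: 0.78
tool_pos: [419.9, 359.9, 231.2]
eef_rot: [[-0.925, 0.38, -0.0], [0.38, 0.925, -0.0], [0.0, -0.0, -1.0]]
ft_force: [0.8, 1.4, -0.1]
width: 85.3
grip_force: 0.0
clock: 1.27
tool_pos: [542.7, 289.7, 230.5]
eef_rot: [[-0.924, 0.383, -0.001], [0.383, 0.924, -0.0], [0.0, -0.001, -1.0]]
ft_force: [-1.2, -0.5, -0.3]
width: 85.0
grip_force: 0.0
1.275 [542.745 289.686 230.478] [ 0.372  0.466  0.108  1.213 -0.     0.764]
```

View pics/w1.png

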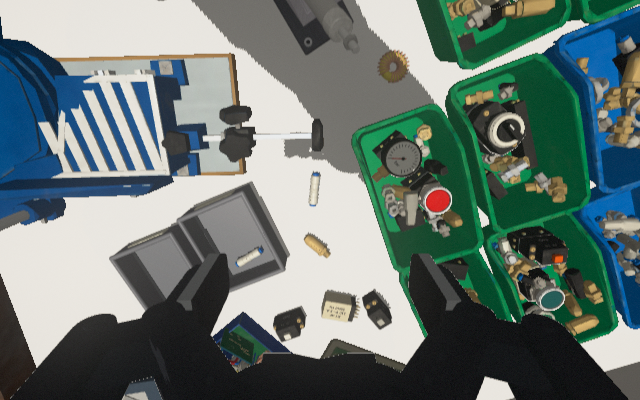

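Wrist view: connector with blue ends at about (315,188), silencer at (317,245), and the trays at lower left with the silencer tray partly out of sight.

```bash
cat > m1.py <<'E'
from h import *
import pickle
tc=cam("top");wc=cam("wrist",pickle.load(open("pics/w1.pkl","rb")))
R={}
for nm,c,f,sb,cb in [("top",tc,"pics/top0.png",(318,134,336,158),(305,162,325,188)),("w",wc,"pics/w1.png",(298,228,335,262),(303,165,328,212))]:
    im=cv2.imread(f);h=cv2.cvtColor(im,cv2.COLOR_BGR2HSV);H,S,V=cv2.split(h)
    b=blob((H>8)&(H<30)&(S>70),sb)[0]; R[nm,"sil"]=b[0]
    print(nm,"sil",b[0],b[1],b[2])
    bl=blob((H>95)&(H<135)&(S>45),cb); print([ (x[0],x[2]) for x in bl])
    R[nm,"con"]=(bl[0][0]+bl[1][0])/2; R[nm,"e"]=[bl[0][0],bl[1][0]]
    P=cv2.boxPoints(b[1]); W=[onz(c,p,8) for p in P]; print(np.array(W))
    e=onz(c,R[nm,"e"][0],6)-onz(c,R[nm,"e"][1],6); print("con len,angle",np.hypot(*e[:2]),np.degrees(np.arctan2(e[1],e[0])))
for k in("sil","con"): print(k,tri(tc,R["top",k],wc,R["w",k]),onz(wc,R["w",k],7),onz(tc,R["top",k],7))
E
python3 m1.py
```

```text
top sil [325.952 146.492] ((325.800048828125, 146.59999084472656), (14.310833930969238, 4.472135543823242), 63.43495178222656) 63
[(array([312.333, 182.667]), np.int32(3))]Traceback (most recent call last):
  File "m1.py", line 10, in <module>
    R[nm,"con"]=(bl[0][0]+bl[1][0])/2; R[nm,"e"]=[bl[0][0],bl[1][0]]
                          ~~^^^
IndexError: list index out of range
```

```bash
python3 - <<'E'
s=open("m1.py").read()
s=s.replace('''    bl=blob(''','''    x0,y0,x1,y1=cb; bg=np.median(im[y0:y1,x0:x1].reshape(-1,3),0); d=np.abs(im-bg).max(2)>14
    cc=blob(d,cb)[0]; print(nm,"con blob",cc); R[nm,"con"]=np.array(cc[1][0])
    if nm=="top": continue
    bl=blob(''').replace('''    R[nm,"con"]=(bl[0][0]+bl[1][0])/2; R[nm''','''    print("collar mid",(bl[0][0]+bl[1][0])/2); R[nm''')
open("m1.py","w").write(s)
E
python3 m1.py
```

```text
top sil [325.952 146.492] ((325.800048828125, 146.59999084472656), (14.310833930969238, 4.472135543823242), 63.43495178222656) 63
top con blob (array([315.734, 175.752]), ((315.8000183105469, 175.90000915527344), (5.81377649307251, 18.782970428466797), 26.56505012512207), np.int32(109))
w sil [316.286 245.483] ((316.945556640625, 245.9554443359375), (29.832534790039062, 10.131804466247559), 39.289405822753906) 269
w con blob (array([314.016, 187.87 ]), ((313.97259521484375, 188.26028442382812), (10.049739837646484, 36.116249084472656), 6.009006023406982), np.int32(316))
[(array([315.5, 174. ]), np.int32(18)), (array([312.222, 205.111]), np.int32(9))]
collar mid [313.861 189.556]
[[628.168 233.09    8.   ]
 [621.215 244.984   8.   ]
 [657.291 262.141   8.   ]
 [664.7   250.15    8.   ]]
con len,angle 39.91897213244763 151.46444688198468
sil (array([639.774, 246.572,  10.34 ]), np.float64(2.4277509399017716)) [642.163 246.801   7.   ] [639.712 245.626   7.   ]
con (array([569.555, 272.772,   4.513]), np.float64(2.599989186370102)) [569.924 273.89    7.   ] [568.175 271.89    7.   ]
```

```bash
python3 -m pendant '[[40,-54,-1,0,0,0,0],[40,-54,-1,0,0,0,0],[40,0,0,10,0,0,-0.168],[40,0,0,20,0,0,-0.168],[40,0,0,25,0,0,-0.168]]' && python3 -m pendant '[[40,0,0,25,0,0,-0.168],[40,0,0,10,0,0,-0.168],[40,0,0,0,0,0,0]]'
python3 pw.py w2
```

```text
clock: 1.95
tool_pos: [639.7, 249.4, 176.1]
eef_rot: [[-0.993, -0.121, 0.0], [-0.121, 0.993, 0.0], [-0.0, 0.0, -1.0]]
ft_force: [0.6, 0.6, -0.7]
width: 40.0
grip_force: 0.0
clock: 2.33
tool_pos: [638.8, 249.2, 140.5]
eef_rot: [[-0.9, -0.435, -0.002], [-0.435, 0.9, -0.0], [0.002, 0.001, -1.0]]
ft_force: [0.4, -0.4, 0.1]
width: 40.1
grip_force: 0.0
2.325 [638.759 249.159 140.529] [ 0.265  0.656  0.195  1.112  0.    -0.185]
```

View pics/w2.png

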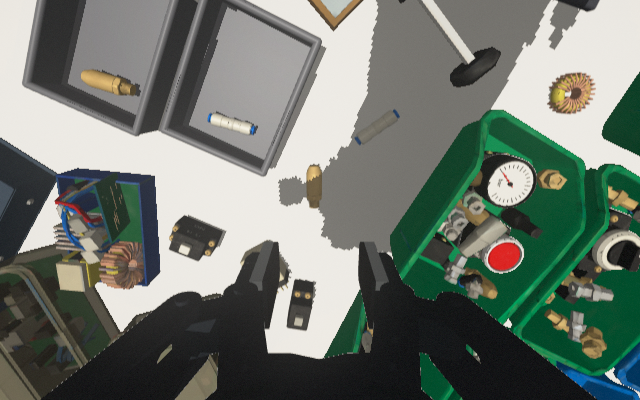

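Silencer now at about (315,187), nearly in line with the tool. Connector at (377,127) in shadow; the tray corner at (265,172) and both tray samples, (110,82) brass and (233,123) white, are clear.

```bash
cat > m2.py <<'E'
from h import *
import pickle
tc=cam("top");w1=cam("wrist",pickle.load(open("pics/w1.pkl","rb")));w2=cam("wrist",pickle.load(open("pics/w2.pkl","rb")))
im=cv2.imread("pics/w2.png");H,S,V=cv2.split(cv2.cvtColor(im,cv2.COLOR_BGR2HSV))
b=blob((H>8)&(H<30)&(S>70),(300,155,335,215))[0]; print("sil w2",b)
m=((H>8)&(H<30)&(S>70))[155:215,300:335]
print("widths by row",[(155+i,int(r.sum())) for i,r in enumerate(m) if r.any()])
print(np.array([onz(w2,p,8) for p in cv2.boxPoints(b[1])]))
print("sil tri w1w2",tri(w1,(316.9,246),w2,b[1][0]), onz(w2,b[1][0],8))
t=cv2.imread("pics/top0.png");h,s,v=cv2.split(cv2.cvtColor(t,cv2.COLOR_BGR2HSV))
for n,bx in(("ctray",(338,138,384,194)),("stray",(385,130,432,190))):
    bb=blob(v<145,bx)[0]; P=cv2.boxPoints(bb[1]); W=np.array([onz(tc,p,30) for p in P]); c=W.mean(0)
    print(n,bb[1],bb[2],"centre",c,"sides",np.linalg.norm(W[1]-W[0]),np.linalg.norm(W[2]-W[1]),"\n",P, proj(w2,c),"\n",np.array([proj(w2,q) for q in W]))
print("tray conn: ",onz(w2,(233,123),8),onz(w1,(249,256),8),"sil",onz(w2,(110,82),10))
E
python3 m2.py
```

```text
sil w2 (array([313.857, 185.258]), ((314.0, 186.0), (42.0, 14.0), 90.0), np.int32(558))
widths by row [(165, 3), (166, 10), (167, 11), (168, 12), (169, 12), (170, 14), (171, 14), (172, 15), (173, 15), (174, 15), (175, 15), (176, 15), (177, 15), (178, 15), (179, 15), (180, 15), (181, 15), (182, 15), (183, 15), (184, 15), (185, 15), (186, 15), (187, 15), (188, 15), (189, 15), (190, 15), (191, 15), (192, 15), (193, 15), (194, 14), (195, 14), (196, 14), (197, 14), (198, 14), (199, 12), (200, 10), (201, 9), (202, 9), (203, 9), (204, 9), (205, 9), (206, 9), (207, 6)]
[[627.609 233.282   8.   ]
 [622.171 244.542   8.   ]
 [658.04  261.978   8.   ]
 [663.714 250.23    8.   ]]
sil tri w1w2 (array([641.693, 246.999,  11.307]), np.float64(0.16811726252897774)) [642.502 247.325   8.   ]
ctray ((363.0, 166.0), (50.0, 40.0), 90.0) 1935 centre [586.048 159.189  30.   ] sides 95.06975888343177 119.51708031008067 
 [[343. 141.]
 [383. 141.]
 [383. 191.]
 [343. 191.]] [240.882  81.147] 
 [[265.215 176.645]
 [155.213 123.224]
 [212.056 -34.123]
 [333.096  35.197]]
stray ((405.5, 160.0), (50.0, 41.0), 90.0) 1978 centre [597.934  58.201  30.   ] sides 97.47050550066906 119.76999857058088 
 [[385. 135.]
 [426. 135.]
 [426. 185.]
 [385. 185.]] [105.141  32.535] 
 [[143.563 136.846]
 [ 18.88   77.391]
 [ 58.898 -94.593]
 [198.067 -16.555]]
tray conn:  [621.986 160.555   8.   ] [622.817 159.086   8.   ] sil [634.652  58.4    10.   ]
```

```bash
python3 -m pendant '[[40,3.4,-3,40,0,0,0],[40,0,0,45,0,0,0],[40,0,0,30,0,0,0],[40,0,0,0,0,0,0],[40,0,0,0,0,0,0]]' 30
```

```text
clock: 3.0
tool_pos: [639.7, 244.7, 28.3]
eef_rot: [[-0.901, -0.434, 0.002], [-0.434, 0.901, 0.001], [-0.002, -0.0, -1.0]]
ft_force: [-0.3, 0.1, 1.3]
width: 39.9
grip_force: 0.0
```

```bash
python3 -m pendant '[[40,2.5,0,12,0,0,0],[40,0,0,12,0,0,0],[40,0,0,0,0,0,0]]' && python3 -m pendant '[[5,0,0,0,0,0,0],[5,0,0,0,0,0,0],[5,0,0,0,0,0,0],[5,0,0,0,0,0,0]]' 30
```

```text
clock: 3.38
tool_pos: [635.4, 242.7, 1.1]
eef_rot: [[-0.9, -0.435, -0.002], [-0.435, 0.9, -0.001], [0.002, 0.0, -1.0]]
ft_force: [0.0, 0.7, 0.6]
width: 40.2
grip_force: 0.0
clock: 3.88
tool_pos: [636.7, 243.1, 2.6]
eef_rot: [[-0.9, -0.435, 0.001], [-0.435, 0.9, 0.0], [-0.001, -0.0, -1.0]]
ft_force: [0.2, -0.2, 2.3]
width: 12.7
grip_force: 32.2
```

```bash
python3 -m pendant '[[5,0,0,-30,0,0,0],[5,0,0,-45,0,0,0.168],[5,0,0,-40,0,0,0.168],[5,0,0,0,0,0,0.168],[5,0,0,0,0,0,0.168]]' && python3 -m pendant '[[5,0,0,0,0,0,0.168],[5,-5,-30,0,0,0,0],[5,-6,-55,0,0,0,0],[5,-5,-55,0,0,0,0],[5,-5,-45,0,0,0,0]]' && python3 -m pendant '[[5,0,0,0,0,0,0],[5,0,0,0,0,0,0]]'
```

```text
clock: 4.5
tool_pos: [636.7, 243.1, 118.1]
eef_rot: [[-0.974, 0.225, 0.001], [0.225, 0.974, 0.0], [-0.001, 0.001, -1.0]]
ft_force: [-0.6, 0.6, -1.1]
width: 13.1
grip_force: 32.0
clock: 5.12
tool_pos: [584.7, 62.2, 117.4]
eef_rot: [[-0.925, 0.38, -0.0], [0.38, 0.925, -0.0], [-0.0, -0.0, -1.0]]
ft_force: [0.4, -0.7, 0.3]
width: 12.9
grip_force: 32.0
clock: 5.38
tool_pos: [585.8, 64.0, 117.5]
eef_rot: [[-0.925, 0.38, 0.001], [0.38, 0.925, 0.0], [-0.0, 0.0, -1.0]]
ft_force: [0.4, 0.4, -0.6]
width: 13.2
grip_force: 32.0
```

```bash
python3 -m pendant '[[5,0,0,40,0,0,0],[5,0,0,40,0,0,0],[5,0,0,24,0,0,0],[5,0,0,0,0,0,0]]' && python3 -m pendant '[[28,0,0,0,0,0,0],[28,0,0,0,0,0,0],[28,0,0,0,0,0,0]]' && python3 -m pendant '[[28,0,0,-30,0,0,0],[28,0,0,-50,0,0,0],[28,0,0,-50,0,0,0],[28,0,0,0,0,0,0]]' && python3 pw.py w3
```

```text
clock: 5.88
tool_pos: [584.1, 65.1, 11.5]
eef_rot: [[-0.926, 0.379, -0.004], [0.379, 0.926, 0.0], [0.003, -0.001, -1.0]]
ft_force: [-0.1, 0.3, 0.0]
width: 13.4
grip_force: 32.0
clock: 6.25
tool_pos: [586.2, 64.0, 14.3]
eef_rot: [[-0.925, 0.38, 0.002], [0.38, 0.925, -0.0], [-0.002, 0.001, -1.0]]
ft_force: [0.2, 0.4, -0.2]
width: 28.0
grip_force: 0.0
clock: 6.75
tool_pos: [588.4, 63.9, 147.9]
eef_rot: [[-0.925, 0.38, 0.008], [0.38, 0.925, -0.0], [-0.008, 0.003, -1.0]]
ft_force: [0.3, 0.0, -0.0]
width: 27.8
grip_force: 0.0
6.75 [588.409  63.85  147.947] [-0.015  0.466 -0.117  0.98   0.     0.374]
```

View pics/w3.png

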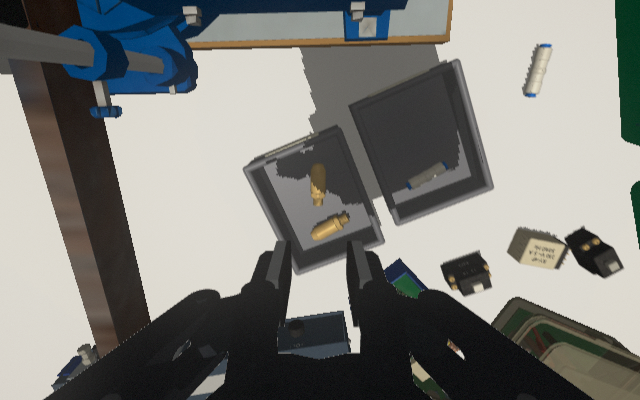

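The silencer lies released in the right tray next to its like, at (317,185). The connector is at about (538,70).

```bash
python3 - <<'E'
from h import *
import pickle
C={};E={}
for n,bx in (("w1",(303,165,328,212)),("w2",(350,100,405,150)),("w3",(520,35,560,105))):
    c=cam("wrist",pickle.load(open(f"pics/{n}.pkl","rb")));H,S,V=cv2.split(cv2.cvtColor(cv2.imread(f"pics/{n}.png"),cv2.COLOR_BGR2HSV))
    b=[x for x in blob((H>95)&(H<135)&(S>90),bx)][:2]; e=[x[0] for x in b]; C[n]=c;E[n]=sorted(e,key=lambda p:p[1])
    W=[onz(c,p,6) for p in E[n]]; d=W[0]-W[1]; print(n,[x[2] for x in b],W,np.hypot(*d[:2]),np.degrees(np.arctan2(d[1],d[0])))
for a,b in(("w2","w3"),("w1","w3"),("w1","w2")):
    print(a,b,tri(C[a],sum(E[a])/2,C[b],sum(E[b])/2))
E
python3 -m pendant '[[40,-10,30,0,0,0,0.05],[40,-10,60,0,0,0,0.05],[40,-10,60,0,0,0,0],[40,-10,50,0,0,0,0],[40,0,0,0,0,0,0]]'
```

```text
w1 [np.int32(17), np.int32(5)] [array([554.412, 282.57 ,   6.   ]), array([589.24 , 263.111,   6.   ])] 39.89535397988874 150.80826962443763
w2 [np.int32(24), np.int32(22)] [array([552.766, 282.907,   6.   ]), array([587.286, 264.026,   6.   ])] 39.34536953821232 151.32319056308637
w3 [np.int32(29), np.int32(28)] [array([553.536, 282.341,   6.   ]), array([588.135, 263.67 ,   6.   ])] 39.31485280689346 151.64788911953892
w2 w3 (array([570.135, 273.46 ,   5.881]), np.float64(0.7211362159665157))
w1 w3 (array([570.864, 273.028,   6.526]), np.float64(1.0506353770329118))
w1 w2 (array([570.165, 273.167,   9.579]), np.float64(0.9922894182013742))
clock: 7.42
tool_pos: [710.5, 228.4, 140.0]
eef_rot: [[-0.884, 0.468, -0.002], [0.468, 0.884, -0.0], [0.002, -0.001, -1.0]]
ft_force: [-0.2, -0.9, -0.1]
width: 39.9
grip_force: 0.0
```

```bash
python3 -m pendant '[[40,40,-8,0,0,0,0.012],[40,55,-9,0,0,0,0],[40,50,-9,20,0,0,0],[40,0,0,45,0,0,0],[40,0,0,45,0,0,0]]' && python3 -m pendant '[[40,0,0,0,0,0,0],[40,0,0,0,0,0,0]]'
```

```text
clock: 8.05
tool_pos: [568.9, 271.4, 32.2]
eef_rot: [[-0.877, 0.481, -0.0], [0.481, 0.877, -0.0], [-0.0, -0.0, -1.0]]
ft_force: [0.1, -0.2, -0.1]
width: 39.9
grip_force: 0.0
clock: 8.3
tool_pos: [570.8, 271.7, 34.5]
eef_rot: [[-0.876, 0.481, 0.001], [0.481, 0.876, 0.0], [-0.001, 0.0, -1.0]]
ft_force: [0.7, 0.3, 0.7]
width: 40.1
grip_force: 0.0
```

Now lower 32 mm, close and lift.

```bash
python3 -m pendant '[[40,0,1,18,0,0,0],[40,0,0,14,0,0,0],[40,0,0,0,0,0,0]]' && python3 -m pendant '[[4,0,0,0,0,0,0],[4,0,0,0,0,0,0],[4,0,0,0,0,0,0],[4,0,0,0,0,0,0]]' 30 && python3 -m pendant '[[4,0,0,-25,0,0,0],[4,0,0,-45,0,0,0],[4,0,0,-45,0,0,0],[4,0,0,0,0,0,0]]'
```

```text
clock: 8.68
tool_pos: [569.8, 272.5, -0.1]
eef_rot: [[-0.877, 0.481, -0.002], [0.481, 0.877, -0.001], [0.002, -0.002, -1.0]]
ft_force: [-0.2, -0.9, 0.4]
width: 40.0
grip_force: 0.0
clock: 9.18
tool_pos: [571.3, 273.1, 1.8]
eef_rot: [[-0.877, 0.481, 0.001], [0.481, 0.877, 0.0], [-0.001, 0.001, -1.0]]
ft_force: [-0.9, 0.2, 2.8]
width: 10.3
grip_force: 33.0
clock: 9.68
tool_pos: [573.3, 273.8, 120.2]
eef_rot: [[-0.877, 0.481, 0.006], [0.481, 0.877, 0.002], [-0.005, 0.005, -1.0]]
ft_force: [0.0, -1.6, -0.3]
width: 10.1
grip_force: 32.5
```

```bash
python3 -m pendant '[[4,-15,-25,0,0,0,0],[4,-27,-42,0,0,0,0],[4,-19,-30,0,0,0,0],[4,0,0,20,0,0,0],[4,0,0,40,0,0,0]]' && python3 -m pendant '[[4,0,0,30,0,0,0],[4,0,0,12,0,0,0],[4,0,0,0,0,0,0],[4,0,0,0,0,0,0]]'
```

```text
clock: 10.3
tool_pos: [578.7, 158.0, 56.2]
eef_rot: [[-0.876, 0.482, 0.003], [0.482, 0.876, 0.0], [-0.002, 0.002, -1.0]]
ft_force: [0.2, 0.3, 0.3]
width: 9.8
grip_force: 32.5
clock: 10.8
tool_pos: [578.5, 158.7, 15.4]
eef_rot: [[-0.877, 0.481, 0.002], [0.481, 0.877, 0.0], [-0.001, 0.001, -1.0]]
ft_force: [0.4, -0.5, 0.4]
width: 10.2
grip_force: 32.5
```

```bash
python3 -m pendant '[[28,0,0,0,0,0,0],[28,0,0,0,0,0,0],[28,0,0,0,0,0,0],[28,0,0,-30,0,0,0],[28,0,0,-55,0,0,0]]' && python3 -m pendant '[[28,0,0,-60,0,0,0],[28,0,0,-60,0,0,0],[50,0,0,-20,0,0,0],[50,0,0,0,0,0,0]]' && python3 pw.py w4 &&  python3 -m pendant '[[85,40,13,0,0,0,0],[85,55,18,0,0,0,0],[85,55,18,0,0,0,0],[85,55,18,0,0,0,0],[85,43,15,0,0,0,0]]' && python3 -m pendant '[[85,0,0,0,0,0,-0.17],[85,0,0,0,0,0,-0.17],[85,0,0,0,0,0,-0.17],[85,0,0,0,0,0,-0.17],[85,0,0,0,0,0,0]]' && python3 pw.py w5
python3 - <<'E'
import cv2,numpy as np
a=cv2.imread("pics/w4.png");b=cv2.imread("pics/w5.png")
cv2.imwrite("pics/v5.png",np.hstack([cv2.resize(a[:,:],(480,300)),b[60:360,200:520]]))
E
```

```text
clock: 11.42
tool_pos: [576.0, 158.2, 98.5]
eef_rot: [[-0.877, 0.481, -0.004], [0.481, 0.877, -0.001], [0.003, -0.003, -1.0]]
ft_force: [0.8, -0.1, -0.4]
width: 27.8
grip_force: 0.0
clock: 11.92
tool_pos: [578.6, 158.7, 241.0]
eef_rot: [[-0.877, 0.481, 0.003], [0.481, 0.877, 0.001], [-0.003, 0.002, -1.0]]
ft_force: [-0.5, 0.2, -0.6]
width: 50.1
grip_force: 0.0
11.925 [578.623 158.702 241.044] [0.146 0.428 0.075 1.214 0.    0.648]
clock: 12.6
tool_pos: [397.2, 350.5, 237.5]
eef_rot: [[-0.877, 0.48, -0.003], [0.48, 0.877, -0.001], [0.002, -0.003, -1.0]]
ft_force: [0.0, -0.1, -0.7]
width: 84.8
grip_force: 0.0
clock: 13.22
tool_pos: [398.9, 349.2, 237.7]
eef_rot: [[-0.984, -0.176, -0.002], [-0.176, 0.984, -0.001], [0.003, -0.001, -1.0]]
ft_force: [-0.4, -0.3, -0.0]
width: 85.0
grip_force: 0.0
13.225 [398.919 349.216 237.702] [ 0.581  0.299 -0.124  1.15   0.     0.404]
```

View pics/v5.png

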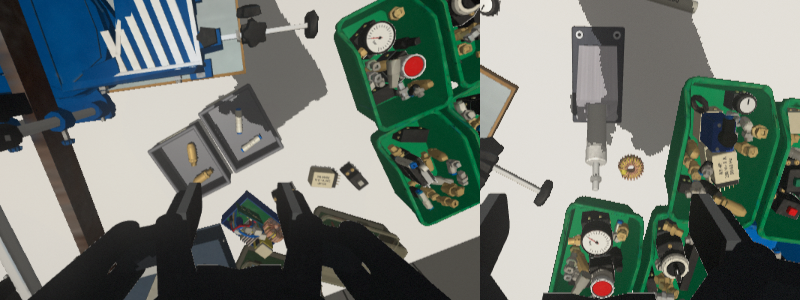

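Left panel: silencer and connector both lie in their trays. Right panel: the stand from above, rod tip at w5 px about (317,248), base holes at (300,94) and (337,94).

Run:
```python
import cv2,numpy as np
b=cv2.imread("pics/w5.png")[80:265,260:400]; t=cv2.imread("pics/top0.png")[215:295,262:312]
A=cv2.resize(b,None,fx=3.2,fy=3.2,interpolation=2); B=cv2.resize(t,None,fx=7,fy=7,interpolation=2)
c=np.zeros((592,800,3),np.uint8); c[:A.shape[0],:A.shape[1]]=A; c[:B.shape[0],450:]=B; cv2.imwrite("pics/v6.png",c)
```

```text
(no output)
```

View pics/v6.png

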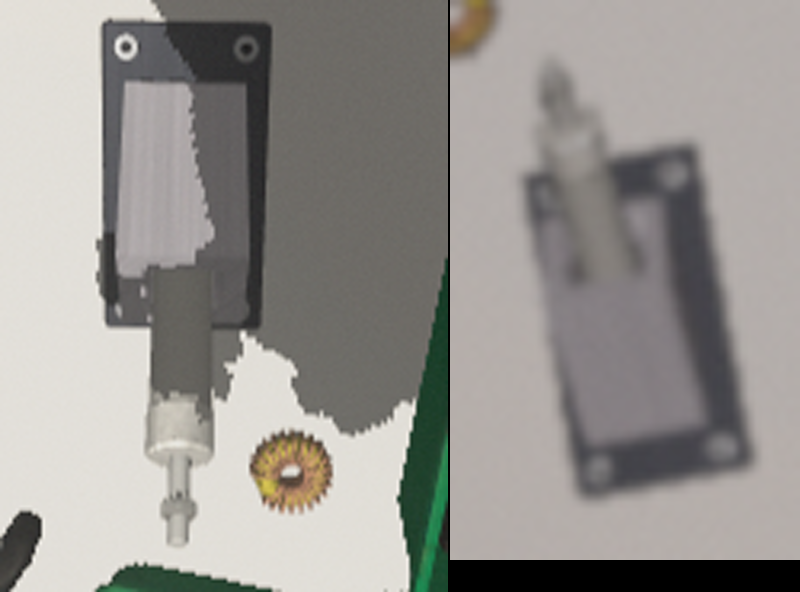

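Run:
```python
from h import *
import pickle
tc=cam("top");w5=cam("wrist",pickle.load(open("pics/w5.pkl","rb")))
a=[(292.2,86.9),(344.4,88.1),(340.6,182.2),(293.4,181.6)]; b=[(304.9,281),(281,285.7),(272.7,240.4),(297,235.7)]
W=np.array([onz(w5,p,8) for p in a]);V=np.array([onz(tc,p,8) for p in b])
print(W,"\n",V); 
for p,q in zip(a,b): print(tri(w5,p,tc,q))
for M in(W,V):
    d=(M[2]+M[3]-M[0]-M[1])/2; print("centre",M.mean(0),"yaw",np.degrees(np.arctan2(d[1],d[0])),"len",np.linalg.norm(d))
    c=M.mean(0);u=d/np.linalg.norm(d)
    mid=c+u*41.6;mid[2]=86.6;tip=c+u*84;tip[2]=129; print("mid",mid,proj(w5,mid),proj(tc,mid),"tip",tip,proj(w5,tip),proj(tc,tip))
print("tip tri",tri(w5,(315.6,250.3),tc,(276.6,223.9)))
```

```text
[[320.01  305.986   8.   ]
 [310.97  363.864   8.   ]
 [419.084 381.221   8.   ]
 [428.544 324.012   8.   ]] 
 [[318.044 303.094   8.   ]
 [308.39  359.787   8.   ]
 [415.403 378.029   8.   ]
 [425.198 319.864   8.   ]]
(array([318.641, 304.443,   1.214]), np.float64(3.2930914718652837))
(array([310.168, 361.213,  14.622]), np.float64(4.779266022259178))
(array([415.607, 378.009,  20.899]), np.float64(3.335827234316667))
(array([426.086, 321.845,  13.342]), np.float64(5.050469435541173))
centre [369.652 343.771   8.   ] yaw 9.2759114479483 len 109.75965056494952
mid [410.708 350.476  86.6  ] [316.725 190.128] [280.563 242.72 ] tip [452.554 357.311 129.   ] [315.788 249.518] [274.748 223.152]
centre [366.758 340.193   8.   ] yaw 9.284739871591015 len 108.50504231698768
mid [407.813 346.905  86.6  ] [313.633 186.711] [282.209 244.007] tip [449.658 353.746 129.   ] [312.396 245.99 ] [276.463 224.492]
tip tri (array([450.943, 354.953, 133.064]), np.float64(3.998355997951218))
```

Base corners and the rod tip agree with the stand model to about 1 px in the close view, giving cylinder_mid ≈ (410,350,87) and yaw 9.3°. Tilting the tool 45°.

```bash
python3 -m pendant '[[50,0,0,0,0,0,0.015],[50,0,0,0,0,-0.157,0],[50,0,0,0,0,-0.157,0],[50,0,0,0,0,-0.157,0],[50,0,0,0,0,-0.157,0]]' && python3 -m pendant '[[50,0,0,0,0,-0.157,0],[50,40,0,0,0,0,0],[50,40,0,0,0,0,0],[50,18,-1.5,0,0,0,0],[50,0,0,0,0,0,0]]' && python3 -m pendant '[[50,0,0,0,0,0,0]]'
python3 - <<'E'
from h import *
o=robot.observe();R=o["eef_rot"];G=np.array([410,349.7,86.6]);print(o["qpos"],R)
s=np.radians(9.3);c,s=np.cos(s),np.sin(s);k=.5**.5
Rt=np.array([[-c*k,-s*k,-k],[-s,c,0],[c*k,s*k,-k]]).T
print("shift",R.T@(G+19*Rt[:,2]-o["tool_pos"]),"rot",cv2.Rodrigues(R.T@Rt)[0].ravel())
E
```

```text
clock: 13.9
tool_pos: [399.6, 349.6, 240.2]
eef_rot: [[-0.796, -0.16, 0.584], [-0.127, 0.987, 0.097], [-0.592, 0.003, -0.806]]
ft_force: [0.6, 1.2, -0.2]
width: 49.8
grip_force: 0.0
clock: 14.52
tool_pos: [331.1, 336.9, 169.5]
eef_rot: [[-0.699, -0.163, 0.697], [-0.115, 0.987, 0.115], [-0.706, -0.0, -0.708]]
ft_force: [0.9, -0.2, -0.2]
width: 50.2
grip_force: 0.0
clock: 14.65
tool_pos: [332.7, 338.0, 171.3]
eef_rot: [[-0.697, -0.162, 0.698], [-0.113, 0.987, 0.116], [-0.708, 0.002, -0.706]]
ft_force: [0.8, -0.0, 0.4]
width: 49.7
grip_force: 0.0
[ 1.     0.009 -1.057 -0.087 -0.553  0.666] [[-0.697 -0.162  0.698]
 [-0.113  0.987  0.116]
 [-0.708  0.002 -0.706]]
shift [  4.762  -1.103 134.155] rot [ 0.001  0.001 -0.001]
```

```bash
python3 -m pendant '[[50,5,-1,30,0,0,0],[50,0,0,40,0,0,0],[50,0,0,20,0,0,0],[50,0,0,0,0,0,0],[50,0,0,0,0,0,0]]' && python3 pw.py w6
```

```text
clock: 15.28
tool_pos: [391.4, 345.9, 103.7]
eef_rot: [[-0.698, -0.162, 0.698], [-0.114, 0.987, 0.115], [-0.707, 0.001, -0.707]]
ft_force: [-0.6, -0.9, 0.0]
width: 50.0
grip_force: 0.0
15.275 [391.377 345.903 103.706] [ 0.87   0.254 -1.099 -0.433 -0.477  0.544]
```

View pics/w6.png

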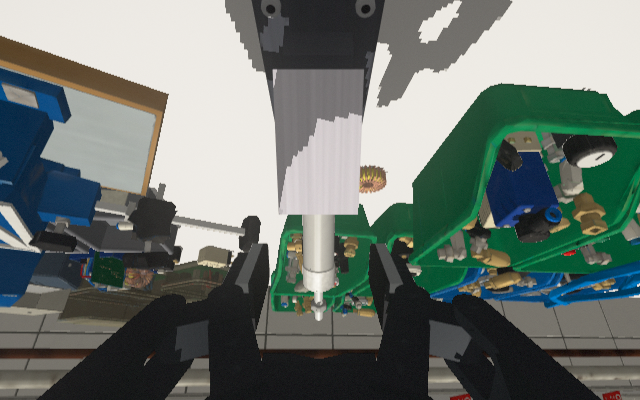

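The barrel sits midway between the fingers (centre col about 319, finger midpoint about 319). Advancing and gripping.

```bash
python3 -m pendant '[[50,-1,0,24,0,0,0],[50,0,0,20,0,0,0],[50,0,0,0,0,0,0],[50,0,0,0,0,0,0]]' && python3 -m pendant '[[8,0,0,0,0,0,0],[8,0,0,0,0,0,0],[8,0,0,0,0,0,0],[8,0,0,0,0,0,0],[8,0,0,0,0,0,0]]' 60
```

```text
clock: 15.82
tool_pos: [421.9, 351.0, 73.1]
eef_rot: [[-0.698, -0.163, 0.698], [-0.115, 0.987, 0.115], [-0.707, 0.0, -0.707]]
ft_force: [-0.5, -0.4, -0.3]
width: 49.6
grip_force: 0.0
clock: 16.45
tool_pos: [422.4, 351.2, 72.9]
eef_rot: [[-0.697, -0.163, 0.698], [-0.115, 0.987, 0.115], [-0.707, 0.001, -0.707]]
ft_force: [-3.7, -0.8, 6.0]
width: 17.0
grip_force: 58.5
```

```bash
python3 -m pendant '[[8,-8,0,0,0,0,0],[8,-15,0,0,0,0,0],[8,-20,0,0,0,0,0]]' && python3 -m pendant '[[8,-25,0,0,0,0,0],[8,-25,0,0,0,0,0],[8,-20,0,0,0,0,0],[8,0,0,0,0,0,0]]'
```

```text
clock: 16.82
tool_pos: [451.8, 355.4, 102.3]
eef_rot: [[-0.699, -0.163, 0.696], [-0.116, 0.987, 0.114], [-0.705, -0.001, -0.709]]
ft_force: [-0.7, -1.0, -0.4]
width: 16.9
grip_force: 58.4
clock: 17.32
tool_pos: [502.4, 364.3, 153.7]
eef_rot: [[-0.697, -0.162, 0.699], [-0.113, 0.987, 0.115], [-0.708, 0.001, -0.706]]
ft_force: [-0.0, 0.3, -0.7]
width: 16.6
grip_force: 58.5
```

```bash
python3 -m pendant '[[8,-30,0,-30,0,0,0],[8,-40,0,-40,0,0,0],[8,-40,0,-40,0,0,0],[8,-25,0,-25,0,0,0],[8,0,0,0,0,0.12,0]]' && python3 -m pendant '[[8,0,0,0,0,0.157,0],[8,0,0,0,0,0.157,0],[8,0,0,0,0,0.157,0],[8,0,0,0,0,0.157,0],[8,0,0,0,0,0.037,0]]' && python3 -m pendant '[[8,0,0,0,0,0,0],[8,0,0,0,0,0,0],[8,0,0,0,0,0,0]]' && python3 pw.py w7
```

```text
clock: 17.95
tool_pos: [499.6, 364.1, 344.2]
eef_rot: [[-0.777, -0.164, 0.608], [-0.129, 0.986, 0.102], [-0.616, 0.001, -0.787]]
ft_force: [0.3, 0.2, -1.5]
width: 16.8
grip_force: 58.5
clock: 18.58
tool_pos: [502.2, 363.7, 339.9]
eef_rot: [[-0.987, -0.161, -0.007], [-0.161, 0.987, -0.003], [0.007, -0.002, -1.0]]
ft_force: [0.1, -0.5, -0.1]
width: 16.9
grip_force: 58.6
clock: 18.95
tool_pos: [500.6, 364.0, 343.7]
eef_rot: [[-0.987, -0.163, 0.001], [-0.163, 0.987, 0.0], [-0.001, 0.0, -1.0]]
ft_force: [-0.8, 0.1, -0.6]
width: 17.3
grip_force: 58.6
18.95 [500.553 364.009 343.68 ] [ 0.511  0.458  0.386  1.498 -0.     0.347]
```

View pics/w7.png

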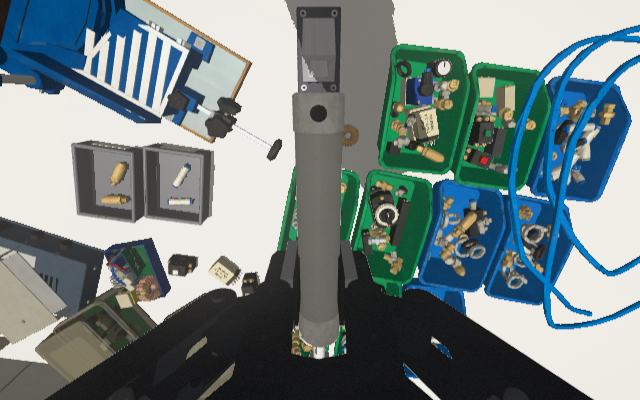

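The cylinder is held, out of the stand, with both parts still in their trays. The far cap spans cols 293–344 at rows 95–130; I'll measure how level the cylinder is from the cap widths.

Run:
```python
from h import *
import pickle
g=cv2.imread("pics/w7.png").astype(int)
K,_=cam("top"); p=robot.camera_params("wrist");M=p["mount"];f=200/np.tan(np.radians(p["vfov"]/2))
def pr(q):
    c=M[:3,:3].T@(np.array(q)-M[:3,3]); return p["cx"]+f*c[0]/c[2],p["cy"]+f*c[1]/c[2]
G=cv2.GaussianBlur(g.astype(np.uint8),(3,3),0).astype(int)
for r in (97,100,104,108,112,116,120,125,150,180,200,220,240,325,335,340):
    d=np.abs(np.diff(G[r],axis=0)).sum(1); L=285+d[285:308].argmax(); Rr=330+d[330:355].argmax(); print(r,L,Rr,Rr-L,end=" | ")
print()
for a in (0,-5,-8,-12,5):  # end-down negative? tilt about grip point: +a lowers closed end
    t=np.radians(a); 
    P=lambda s,w,h:(s*np.cos(t)-h*np.sin(t)*0+ -h*np.sin(t), w, -19+s*np.sin(-t)-h*np.cos(t))
    print("closed end drop",-a if 0 else a,[tuple(np.round(pr(P(s,w,10)),1)) for s in (80,64) for w in(-10,10)],"rodcap",[tuple(np.round(pr(P(-18,w,10)),1)) for w in(-10,10)],"barrel w10 r at s=40",[np.round(pr(P(40,w,0)),1) for w in(-9.5,9.5)])
```

```text
97 291 344 53 | 100 291 344 53 | 104 291 344 53 | 108 292 344 52 | 112 292 344 52 | 116 292 343 51 | 120 292 343 51 | 125 292 351 59 | 150 294 341 47 | 180 290 340 50 | 200 286 340 54 | 220 291 353 62 | 240 297 351 54 | 325 297 344 47 | 335 291 345 54 | 340 301 345 44 | 
closed end drop 0 [(np.float64(286.0), np.float64(86.7)), (np.float64(344.4), np.float64(86.7)), (np.float64(287.5), np.float64(133.9)), (np.float64(343.2), np.float64(133.9))] rodcap [(np.float64(293.2), np.float64(322.9)), (np.float64(338.8), np.float64(322.9))] barrel w10 r at s=40 [array([292.7, 189.8]), array([338.8, 189.8])]
closed end drop -5 [(np.float64(287.9), np.float64(85.4)), (np.float64(342.9), np.float64(85.4)), (np.float64(288.8), np.float64(130.4)), (np.float64(342.2), np.float64(130.4))] rodcap [(np.float64(292.9), np.float64(323.6)), (np.float64(339.1), np.float64(323.6))] barrel w10 r at s=40 [array([293.4, 187.7]), array([338.3, 187.7])]
closed end drop -8 [(np.float64(288.9), np.float64(85.6)), (np.float64(342.1), np.float64(85.6)), (np.float64(289.6), np.float64(129.0)), (np.float64(341.5), np.float64(129.0))] rodcap [(np.float64(292.7), np.float64(323.8)), (np.float64(339.2), np.float64(323.8))] barrel w10 r at s=40 [array([293.8, 186.9]), array([338. , 186.9])]
closed end drop -12 [(np.float64(290.2), np.float64(86.7)), (np.float64(341.0), np.float64(86.7)), (np.float64(290.6), np.float64(128.0)), (np.float64(340.8), np.float64(128.0))] rodcap [(np.float64(292.4), np.float64(323.9)), (np.float64(339.4), np.float64(323.9))] barrel w10 r at s=40 [array([294.3, 186.2]), array([337.6, 186.2])]
closed end drop 5 [(np.float64(284.0), np.float64(90.1)), (np.float64(345.9), np.float64(90.1)), (np.float64(286.0), np.float64(139.2)), (np.float64(344.4), np.float64(139.2))] rodcap [(np.float64(293.5), np.float64(321.9)), (np.float64(338.5), np.float64(321.9))] barrel w10 r at s=40 [array([292.1, 192.7]), array([339.4, 192.7])]
```

The cap widths (53 px, where level would give 58 and an 8° droop 53) suggest the closed end droops by 0–8°. Raising it by 4° keeps either case well inside the 11° limit.

```bash
python3 -m pendant '[[8,0,0,0,0,0.04,0],[8,0,0,0,0,0.03,0],[8,0,0,0,0,0,0],[8,0,0,0,0,0,0],[8,0,0,0,0,0,0]]' && python3 -m pendant '[[8,0,0,0,0,0,0],[8,0,0,0,0,0,0],[8,0,0,0,0,0,0],[8,0,0,0,0,0,0]]' && python3 -c "
from rig import robot
print(robot.finish_job())"
```

```text
clock: 19.62
tool_pos: [501.1, 363.9, 343.6]
eef_rot: [[-0.984, -0.163, -0.068], [-0.162, 0.987, -0.011], [0.069, 0.0, -0.998]]
ft_force: [0.8, -0.6, -1.0]
width: 16.6
grip_force: 58.6
clock: 20.12
tool_pos: [501.3, 363.9, 343.2]
eef_rot: [[-0.984, -0.162, -0.069], [-0.162, 0.987, -0.011], [0.07, -0.0, -0.998]]
ft_force: [0.2, -0.8, -0.8]
width: 16.7
grip_force: 58.6
the job is handed in; nothing more can be done
None
```

I handed the job in at 20.1 s: the silencer and connector lie released in their trays, and the gripper holds the cylinder about 36 cm up, level to within about 4° by my estimate (not re-measured after the last correction); no verdict came back.

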